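# Fit the battery pack and hold the lid on its hinge for the pin

### The arm

A 6-joint arm with a two-finger parallel gripper is mounted at the origin on the work surface. World frame = base frame: x ahead of the robot, y to its left, z up, the work surface at z = 0. Lengths are in m, angles in rad, forces in N, time in s.
With the tool pointing down it reaches from about 0.25 to 0.8 m from the base axis. Payload 8.5 kg.
Tool frame: the origin (TCP) lies at the centre of the arm's flange, where the gripper is bolted on; the fingertips stand 173 mm ahead of it and the grasp point (between the pads) lies 155 mm ahead of it (arm.nose_length is the distance from the TCP to the fingertips, in m); z points along the fingers, y is the direction in which the jaws open and shut (so a half turn about z gives the same grasp; the last joint's range is limited). The gripper opens to 85 mm and grips with 20 to 120 N. Pads are 22 mm wide; open, the fingers measure 114 mm over their backs; the gripper's body (76 mm by 85 mm) begins 54 mm behind the grasp point. The pads swing forward as they close: fully open they stand 13 mm farther back than shut.
Start: joints at [1.266, 0.238, -0.013, 1.319, 0, 1.571], TCP at [0.158, 0.501, 0.405] pointing down, gripper open.
Joint ranges: [-2.66, 2.66], [-1.03, 1.9], [-1.14, 1.46], [-1.82, 2.27], [-1.45, 1.34], [-3.14, 3.14]. Speed limits (rad/s): [2.22, 2.22, 2.79, 3.14, 3.14, 3.14].

### API

Orientations are given as a 3x3 rotation matrix whose columns are the frame's x, y, z axes.
In Python, from station import status, eyes, finish_job, finder, arm gives the robot as it stands.
- The arm moves only by the shell command python3 -m handwheel 'ROWS' [FORCE]. ROWS is JSON, a list of rows, each a list of 5 numbers: the opening, from 0 (shut) to 1 (fully open), then the shift along the tool's x, y, z in m, then the turn about the tool's z in rad. A call has 1 to 20 rows; each row is the pose to reach, as a shift and turn from the pose commanded when the call began, along the tool's axes at that moment; what a row does not reach only later rows make up. A row lasts 1/10 s, in which the tool goes at most 50 mm and 8.59 degrees, less where a joint would pass 70% of its speed; a pose out of reach is approached as far as the arm can. A call with a gripper value outside its range is refused whole. The fingers move at their own pace and stop on an object; FORCE is the grip in N (left out, the last holds). Time passes only in rows, so rows that repeat a pose let the fingers close. It gives the time, the measured TCP pose, the force and the opening at its end, in the units of the state.
- status.read_state(): the state, without advancing time (a new reading comes with each control period).
- eyes.read_camera(name): name is "side" or "top" or "wrist"; returns (picture, depth): 400x640x3 uint8, red, green, blue; 400x640 float32, m along the optical axis (not along the pixel's ray), 0 where there is no reading.
- eyes.camera_params(name): a dict with "vertical_fov" (degrees; the focal length in pixels is half the picture's height over the tangent of half this angle, whatever the lens; pixels are square), "cx", "cy" (the principal point, pixels), "rvec" (rotation vector, rad) and "tvec" (3), from world to camera coordinates, as OpenCV has them. Camera axes: x right, y down, z forward; pixel columns grow to the right and rows downward; lengths in m; the calibration is good to about 2 mm. A picture is of the moment at which its call begins: read the wrist's pose just before it. camera_params takes no time and is no camera call; for the wrist camera it gives the pose at the moment of the call.
- finish_job(): hands the job in, once; it reports no verdict.
Trained networks look in the newest picture that a camera, given by its name, has taken for a name from the list of things; names that differ only in an ending like _2 or _b are one class to them, and where a whole thing is asked for, a point or a joint stands for the part that bears it (a point fixed in the world has none). Each returns a list of dicts, best first, with "score" (0 to 1); they miss things now and then, are a little off and sometimes report something else, mostly with a low value. They report only what shows in the picture. A call takes as long as a camera call. They do not tell look-alikes from the thing itself.
- finder.trace(label, camera): "pixels" (400x640 bool, what is visible of it) and "position" ([row, column] in pixels, amid what is visible of it).
- finder.landmark_of(label, camera): "position" ([row, column] in pixels: a listed point, or the origin of a listed thing).
The state is a dict: "clock": time; "joint_positions": joint angles; "joint_velocities": joint speeds; "joint_efforts": joint torques, N m; "ee_pos": TCP position; "eef_rot": TCP orientation; "force": force on the tool from outside, world axes, zero at the start; "moment": the same for the moment, N m; "width": finger opening in m.
Only numpy, scipy, OpenCV 4.12 (cv2) and the standard library are available. Lean on these libraries where they do the work, as an engineer would, in place of code of your own. Each camera call takes 0.05 s, during which the arm holds its last target. There are 200 camera calls.

### The job

Take the battery pack from the charging dock and slide it down into its bay in the control box until it is fully home. Then lift the lid out of the desk rack and offer it up to the box standing upright, as an open lid, with its outside face away from the box: its two knuckles down between the three on the box so that all the pin holes line up. Finish gripping it there, still and aligned, so that a colleague can push the hinge pin through; do not let go. Leave the meter beside the pack and the thin panel beside the lid standing where they are.

Things in the scene. Friction and masses are not known exactly. Their poses are not given: they have to be found in the camera images.
- pack_center (a point): centre of the battery pack, a rounded black block standing on its long edge in one of the two dock slots: 22 mm thick (its x axis), 90 mm long (y), 55 mm tall (z up), about 0.18 kg. It may go into the bay either way round.
- dock: white charging dock, 140 x 120 mm, fixed; origin under its middle. Two slots along its y, 70 mm apart in its x; slot floors 8 mm and cheeks 24 mm above the bench. One slot holds the battery pack, the other a taller grey meter with a dial.
- box: open grey control box, 130 mm (x) x 170 mm (y) outside, walls 4 mm, floor 16 mm and rim 80 mm above the bench, screwed to a 190 x 210 x 12 mm plywood board, fixed; origin on the bench under its middle. x points to its hinge side, which faces away from the robot. Inside, in the middle, the battery bay; a low circuit board (top 14 mm over the floor) fills the floor between bay and near wall.
- bay (a point): where the pack's centre is when fully home (standing on the box floor); axes as the box, pack's length along y. The bay is 25 x 93 mm inside: 1.5 mm play on each side. Its corner guides are 34 mm high with flared mouths up to 42 mm over the floor; the long sides are open for 45 mm in the middle, for the fingers.
- hinge (a point): middle of the pin-hole line of the box's hinge leaf, outside its far wall, 80 mm above the bench. y along the line, x away from the box, z up. Three fixed knuckles, 16 mm across with 7 mm holes, at y = -75 to -51, -14 to 14, 51 to 75 mm. The two 37 mm gaps between are open at the top, with a half-round saddle below; a lid knuckle resting in it is 0.5 mm low.
- lid_center (a point): centre of the lid's grey plate, 10 mm thick (x), 170 mm wide (y), 130 mm tall (z up), standing in the rack, knuckles down, leaning up to a few degrees, about 0.22 kg. x points out of its outside face (with a display window), away from the robot. The inside face has two 6 mm catches near the top at y = +-62 mm. Grip from above across the 10 mm, at the middle of the top edge, 65 mm above this point.
- lid_bore_left (a point): outer end of the pin hole of the lid's left (y = +) knuckle: 5 mm in -x, 49 mm in +y and 76 mm below the lid's centre, in the lid's axes. The two lid knuckles are 16 mm across and 33 mm long (y = 16 to 49 and -49 to -16 mm), with 7 mm holes. Lined up, this point is at (0, +49, 0) mm in the axes of hinge, the lid's axes parallel to those.
- lid_bore_right (a point): outer end of the pin hole of the lid's right knuckle, 98 mm in -y from the left one; lined up, it is at (0, -49, 0) mm in the axes of hinge.
- lid: the lid itself; origin on its pin-hole line, half-way between its two knuckles.
- rack: desk rack with a black 150 x 150 mm base and steel wire hoops as dividers, fixed; its floor 6 mm, the hoops 64 mm above the bench; origin under its middle, where the lid's pin-hole line stands. A thin plywood panel stands in the next slot, 52 mm nearer the robot.
- meter: slim grey pocket meter with a round dial on one side, 108 x 20 x 68 mm tall, on its edge in the other slot of the charging dock; a bystander (origin under its middle)
- panel: thin plywood panel, 150 x 5 x 95 mm tall, upright in the narrow slot of the lid's rack, 50 mm nearer the robot than the lid; a bystander (origin under its middle)
There are look-alikes about, which are no part of the job. Leave any blue look-alike of the part that bears pack_center alone.

How it is judged:
By the outcome, as a careful person would: the job done as asked, in the order asked, and still so for the second after the job is handed in, while the arm keeps its last pose, push and grip.
It also fails if it takes over 51 s, if anything falls off the work surface, if the arm or the gripper's body presses on something with over 40 N, if the wrist force passes 120 N, or if a joint passes its speed limit or range.

## Working session

There is one attempt and no reset: what is moved stays moved. The work goes in short steps, Python scripts to look and compute and a shell command to move; the robot and the scene stay as the last step left them, time stands still between calls to the robot, and variables do not carry over. Pictures are saved under pics/ and viewed, about 8 in all and at most 12, crops included, and the job is handed in when it is done.

```bash
ls; mkdir -p pics
cat > h.py <<'E'
import numpy as np, cv2
from station import status, eyes, finder, arm
def K(p):
    f=200/np.tan(np.radians(p["vertical_fov"])/2); return f,p["cx"],p["cy"]
def cloud(name):
    p=eyes.camera_params(name); im,d=eyes.read_camera(name)
    f,cx,cy=K(p); r,c=np.mgrid[0:400,0:640]
    pc=np.stack([(c-cx)/f*d,(r-cy)/f*d,d],-1)
    R=cv2.Rodrigues(np.array(p["rvec"],float))[0]; t=np.array(p["tvec"],float).ravel()
    W=(pc-t)@R; W[d==0]=np.nan
    return im,W,(f,cx,cy,R,t)
def ray(rc,P,z):
    f,cx,cy,R,t=P; o=-R.T@t; v=R.T@np.array([(rc[1]-cx)/f,(rc[0]-cy)/f,1]); return o+v*(z-o[2])/v[2]
def proj(X,P):
    f,cx,cy,R,t=P; q=R@np.array(X)+t; return cy+f*q[1]/q[2],cx+f*q[0]/q[2]
def save(im,n): cv2.imwrite("pics/"+n+".png",cv2.cvtColor(im,cv2.COLOR_RGB2BGR))
E
python3 - <<'E'
from h import *
for cam in ["top","side"]:
    im,W,P=cloud(cam); save(im,cam); np.savez("/tmp/"+cam,W=W,im=im)
    print(cam,eyes.camera_params(cam), "origin",-P[3].T@P[4])
    for l in ["pack_center","dock","box","bay","hinge","lid_center","lid_bore_left","lid_bore_right","rack","meter","panel"]:
        print(l,[(round(float(q["score"]),2),[round(float(x)) for x in q["position"]],np.round(W[tuple(np.int32(np.round(q["position"])))],3)) for q in finder.landmark_of(l,cam)][:3])
s=status.read_state();print({k:np.round(v,3) for k,v in s.items()})
E
```

```text
pics
top {'vertical_fov': 42.66155366407655, 'cx': 320.3420085271948, 'cy': 202.81627273934043, 'rvec': array([ 2.08119882, -2.11656403,  0.25919247]), 'tvec': array([-0.0468778 ,  0.56930549,  1.4117424 ])} origin [ 0.2203153  -0.04141992  1.50634273]
pack_center [(0.92, [218, 421], array([ 0.522, -0.348,  0.053])), (0.86, [239, 479], array([ 0.457, -0.511,  0.054])), (0.69, [184, 460], array([ 0.621, -0.468,  0.06 ]))]
dock [(0.8, [232, 421], array([ 0.489, -0.355,  0.006]))]
box [(0.79, [207, 324], array([ 0.568, -0.068,  0.017]))]
bay [(0.62, [203, 322], array([ 0.581, -0.062,  0.013]))]
hinge [(0.97, [176, 319], array([ 0.644, -0.054,  0.086]))]
lid_center [(0.92, [204, 192], array([0.556, 0.298, 0.13 ]))]
lid_bore_left [(0.63, [210, 180], array([0.564, 0.359, 0.023])), (0.45, [215, 198], array([0.538, 0.295, 0.069]))]
lid_bore_right [(0.92, [220, 212], array([0.531, 0.262, 0.032]))]
rack [(0.82, [211, 198], array([0.554, 0.3  , 0.05 ]))]
meter [(0.61, [238, 419], array([ 0.459, -0.333,  0.079])), (0.33, [234, 188], array([0.494, 0.337, 0.008]))]
panel [(0.68, [229, 188], array(
[... 1055 characters left out ...]
[ 0.499, -0.364,  0.009]))]
meter [(0.54, [170, 349], array([ 0.463, -0.285,  0.051]))]
panel [(0.83, [336, 310], array([0.498, 0.338, 0.003]))]
{'clock': np.float64(1.2), 'joint_positions': array([ 1.266,  0.238, -0.013,  1.319,  0.   ,  1.571]), 'joint_velocities': array([-0.001,  0.001,  0.   ,  0.001, -0.   ,  0.001]), 'joint_efforts': array([-3.0000e-03, -5.3859e+01,  3.4670e+01,  3.0000e-03, -0.0000e+00,
        0.0000e+00]), 'ee_pos': array([0.158, 0.501, 0.405]), 'eef_rot': array([[-0.954,  0.3  , -0.   ],
       [ 0.3  ,  0.954, -0.   ],
       [ 0.   , -0.   , -1.   ]]), 'force': array([ 0.258,  0.843, -0.739]), 'moment': array([-0.043,  0.036, -0.001]), 'width': np.float64(0.085)}
```

Run:
```python
import cv2
a=cv2.imread("pics/top.png")[140:280,150:520]
cv2.imwrite("pics/topc.png",cv2.resize(a,None,fx=2.15,fy=2.15,interpolation=cv2.INTER_CUBIC))
```

```text
(no output)
```

View pics/topc.png

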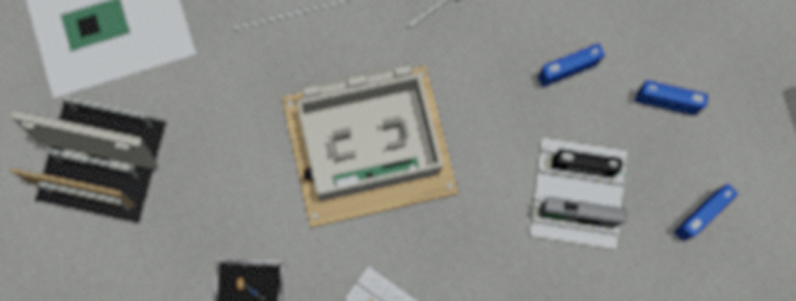

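The crop shows the black pack (full-picture pixel row ~216, col ~423) in the dock's far slot and the grey meter (238, 420) in the near one. Three blue look-alikes lie at about (170,416), (185,463) and (239,479). The box is at (203,322), and the lid stands behind the panel at (204,192). My choice is the black block in the dock.

Run:
```python
from h import *
D={c:np.load("/tmp/%s.npz"%c) for c in("top","side")}
def rect(name,c,x,y,z):
    W=D[c]["W"]; m=(W[...,0]>x[0])&(W[...,0]<x[1])&(W[...,1]>y[0])&(W[...,1]<y[1])&(W[...,2]>z[0])&(W[...,2]<z[1])
    P=W[m]; 
    if len(P)<5: print(name,c,len(P));return
    (a,b),(w,h),ang=cv2.minAreaRect((P[:,:2]*1000).astype(np.float32))
    print(name,c,"n",len(P),"ctr",round(a),round(b),"size",round(w),round(h),"ang",round(ang,1),"z med",np.round(np.median(P[:,2]),3),"med",np.round(np.median(P,0)[:2],3))
for c in D:
    rect("packtop",c,(.49,.58),(-.44,-.27),(.05,.075))
    rect("metertop",c,(.42,.49),(-.44,-.24),(.06,.09))
    rect("rim",c,(.45,.72),(-.2,.1),(.072,.09))
    rect("lidtop",c,(.48,.65),(.18,.45),(.125,.17))
    rect("panel",c,(.4,.53),(.2,.45),(.085,.11))
    rect("board",c,(.42,.76),(-.25,.15),(.006,.016))
im,W,P=D["top"]["im"],D["top"]["W"],None
W=D["top"]["W"]
print("z noise bench", np.nanstd(W[300:320,300:320,2]),np.nanmedian(W[300:320,300:320,2]))
```

```text
packtop top n 255 ctr 532 -356 size 89 23 ang 80.4 z med 0.062 med [ 0.531 -0.354]
metertop top n 298 ctr 463 -343 size 109 22 ang 79.6 z med 0.075 med [ 0.462 -0.341]
rim top n 584 ctr 580 -58 size 152 170 ang 12.1 z med 0.08 med [ 0.627 -0.053]
lidtop top n 364 ctr 562 313 size 172 17 ang 76.5 z med 0.152 med [0.562 0.312]
panel top n 127 ctr 506 335 size 147 6 ang 76.9 z med 0.098 med [0.506 0.335]
board top n 2247 ctr 591 -51 size 339 397 ang 0.2 z med 0.012 med [ 0.558 -0.056]
packtop side n 122 ctr 529 -350 size 94 22 ang 80.2 z med 0.062 med [ 0.528 -0.344]
metertop side n 143 ctr 460 -339 size 116 21 ang 78.8 z med 0.075 med [ 0.46  -0.328]
rim side n 570 ctr 576 -57 size 148 180 ang 11.6 z med 0.079 med [ 0.608 -0.034]
lidtop side n 614 ctr 560 316 size 169 17 ang 76.7 z med 0.15 med [0.562 0.327]
panel side n 233 ctr 505 340 size 149 6 ang 76.3 z med 0.099 med [0.505 0.345]
board side n 1239 ctr 607 -44 size 354 309 ang 88.1 z med 0.012 med [ 0.562 -0.01 ]
z noise bench 0.0033723679424542967 -0.0002260092426552205
```

```bash
python3 -m handwheel '[[0.6,-0.612,-0.704,0,1.435],[0.6,-0.612,-0.704,0,1.435],[0.6,-0.612,-0.704,0,1.435],[0.6,-0.612,-0.704,0,1.435],[0.6,-0.612,-0.704,0,1.435],[0.6,-0.612,-0.704,0,1.435],[0.6,-0.612,-0.704,0,1.435],[0.6,-0.612,-0.704,0,1.435],[0.6,-0.612,-0.704,0,1.435],[0.6,-0.612,-0.704,0,1.435],[0.6,-0.612,-0.704,0,1.435],[0.6,-0.612,-0.704,0,1.435],[0.6,-0.612,-0.704,0,1.435],[0.6,-0.612,-0.704,0,1.435],[0.6,-0.612,-0.704,0,1.435],[0.6,-0.612,-0.704,0,1.435],[0.6,-0.612,-0.704,0,1.435],[0.6,-0.612,-0.704,0,1.435],[0.6,-0.612,-0.704,0,1.435],[0.6,-0.612,-0.704,0,1.435]]'
python3 - <<'E'
from h import *
s=status.read_state(); im,W,P=cloud("wrist"); save(im,"w1"); np.savez("/tmp/w1",W=W,im=im)
print(s["clock"],s["ee_pos"],np.round(s["eef_rot"],3).tolist(),s["force"],"cam",-P[3].T@P[4], P[3][2],P[:3])
m=(W[...,2]>.055)&(W[...,2]<.07)&(abs(W[...,0]-.53)<.035)&(abs(W[...,1]+.354)<.06)
if m.sum()>5: print(m.sum(),cv2.minAreaRect((W[m][:,:2]*1000).astype(np.float32)),np.median(W[m],0))
E
```

```text
clock: 3.2
ee_pos: [0.5311, -0.3582, 0.403]
eef_rot: [[0.171, 0.985, -0.001], [0.985, -0.171, -0.0], [-0.0, -0.001, -1.0]]
force: [-0.0, -0.1, 0.1]
width: 0.0512
3.2 [ 0.53107922 -0.35819707  0.40296224] [[0.171, 0.985, -0.001], [0.985, -0.171, -0.0], [-0.0, -0.001, -1.0]] [-0.01096225 -0.127086    0.06802492] cam [ 0.54556058 -0.27662464  0.37102292] [-0.05491858 -0.31755968 -0.94664661] (np.float64(341.0125357633866), 315.77304180338973, 197.9058969470378)
2142 ((531.7742309570312, -354.7567138671875), (88.59774780273438, 21.667078018188477), 79.45638275146484) [ 0.53192749 -0.35152134  0.0614906 ]
```

View pics/w1.png

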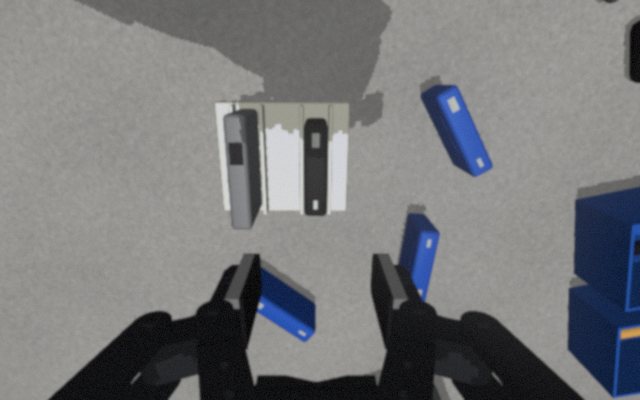

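```bash
python3 -m handwheel '[[0.6,-0.001,0,0.05,0],[0.6,-0.001,0,0.1,0],[0.6,-0.001,0,0.14,0],[0.6,-0.001,0,0.17,0],[0.6,-0.001,0,0.19,0],[0.6,-0.001,0,0.203,0],[0.6,-0.001,0,0.203,0],[0.6,-0.001,0,0.203,0],[0.6,-0.001,0,0.203,0]]'
```

```text
clock: 4.15
ee_pos: [0.5304, -0.3556, 0.2033]
eef_rot: [[0.168, 0.986, 0.002], [0.986, -0.168, -0.001], [-0.001, 0.002, -1.0]]
force: [-0.1, 0.2, -0.5]
width: 0.0515
```

```bash
python3 -m handwheel '[[0.1,0,0,0.002,0],[0.1,0,0,0.002,0],[0.1,0,0,0.002,0],[0.1,0,0,0.002,0],[0.1,0,0,0.002,0],[0.1,0,0,0.002,0]]' 50; python3 -m handwheel '[[0.1,0,0,-0.01,0],[0.1,0,0,-0.03,0],[0.1,0,0,-0.07,0],[0.1,0,0,-0.12,0],[0.1,0,0,-0.17,0],[0.1,0,0,-0.17,0]]'
```

```text
clock: 4.75
ee_pos: [0.5301, -0.3556, 0.2004]
eef_rot: [[0.168, 0.986, 0.001], [0.986, -0.168, -0.001], [-0.001, 0.001, -1.0]]
force: [-0.6, 0.6, 5.1]
width: 0.0215
clock: 5.35
ee_pos: [0.5307, -0.356, 0.3776]
eef_rot: [[0.168, 0.986, 0.009], [0.986, -0.168, -0.006], [-0.005, 0.01, -1.0]]
force: [1.4, -0.5, -1.7]
width: 0.0215
```

```bash
python3 -m handwheel '[[0.1,0.05,0.006,-0.01,-0.1],[0.1,0.1,0.012,-0.03,-0.2],[0.1,0.15,0.017,-0.03,-0.3],[0.1,0.19,0.021,-0.03,-0.38],[0.1,0.215,0.024,-0.03,-0.38],[0.1,0.215,0.024,-0.03,-0.38],[0.1,0.215,0.024,-0.03,-0.38],[0.1,0.215,0.024,-0.03,-0.38]]'
python3 - <<'E'
from h import *
s=status.read_state(); im,W,P=cloud("wrist"); save(im,"w2"); np.savez("/tmp/w2",W=W,im=im,P=np.array(P,dtype=object))
print(s["clock"],s["ee_pos"],np.round(s["eef_rot"],3).tolist(),s["joint_velocities"].round(3))
for l in ["bay","hinge","box"]:
    print(l,[(round(float(q["score"]),2),np.round(q["position"],1),ray(q["position"],P,z).round(4)) for z in [{"bay":.0435,"hinge":.08,"box":0}[l]] for q in finder.landmark_of(l,"wrist")][:2])
for z0,z1 in [(.072,.09),(.045,.065)]:
    m=(W[...,2]>z0)&(W[...,2]<z1)&(abs(W[...,0]-.58)<.13)&(W[...,1]>-.2)&(W[...,1]<.1)
    print(m.sum(),cv2.minAreaRect((W[m][:,:2]*1000).astype(np.float32)))
c,sn=np.cos(np.radians(12)),np.sin(np.radians(12))
v=im.copy(); v[(W[...,2]>.072)&(W[...,2]<.09)]=[255,0,0]; v[(W[...,2]>.048)&(W[...,2]<.065)]=[0,255,0]
save(np.hstack([cv2.resize(x,None,fx=.62,fy=.62) for x in (im,v)]),"w2v")
E
```

```text
clock: 6.15
ee_pos: [0.5894, -0.1483, 0.3994]
eef_rot: [[-0.209, 0.978, -0.001], [0.978, 0.209, -0.0], [-0.0, -0.001, -1.0]]
force: [-0.1, -0.8, -2.0]
width: 0.0213
6.15 [ 0.58941853 -0.14831746  0.39938728] [[-0.209, 0.978, -0.001], [0.978, 0.209, -0.0], [-0.0, -0.001, -1.0]] [-0.012 -0.001  0.003 -0.     0.     0.003]
bay [(0.9, array([ 72.2, 316.9]), array([ 0.5718, -0.0592,  0.0435]))]
hinge [(0.59, array([ 70.3, 408.6]), array([ 0.6424, -0.0437,  0.08  ]))]
box [(0.58, array([ 73.5, 314.2]), array([ 0.5693, -0.0599,  0.    ]))]
5318 ((582.6835327148438, -74.15029907226562), (150.28065490722656, 135.81991577148438), 12.029125213623047)
3957 ((572.172607421875, -71.8685302734375), (123.05171966552734, 137.6539306640625), 11.954704284667969)
```

View pics/w2v.png

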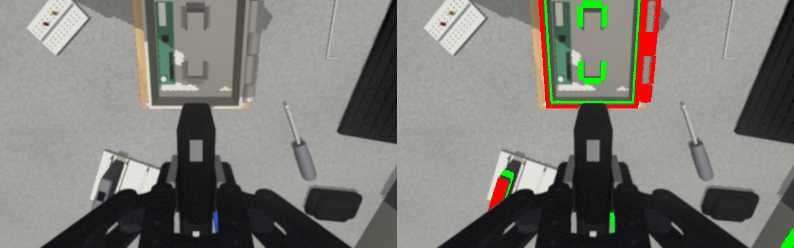

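Run:
```python
from h import *
D=np.load("/tmp/w2.npz",allow_pickle=True); W=D["W"]; im=D["im"]
s=status.read_state(); R=np.array(s["eef_rot"]); p=np.array(s["ee_pos"])
a=np.radians(12); ex=np.array([np.cos(a),np.sin(a)]); ey=np.array([-np.sin(a),np.cos(a)])
c0=np.array([.5718,-.0592]); T=np.load("/tmp/top.npz")["W"]
def ext(n,W,m):
    d=W[m][:,:2]-c0; u,v=d@ex*1000,d@ey*1000
    print(n,m.sum(),"u",np.percentile(u,[0.5,2,50,98,99.5]).round(1),"v",np.percentile(v,[0.5,2,50,98,99.5]).round(1))
for n,A in (("w",W),("top",T)):
    d=A[...,:2]-c0; u=d@ex; v=d@ey; z=A[...,2]
    ext(n+" guides",A,(abs(u)<.035)&(abs(v)<.065)&(z>.042)&(z<.07))
    ext(n+" guidesL",A,(abs(u)<.035)&(abs(v)<.065)&(v<0)&(z>.042)&(z<.07))
    ext(n+" guidesR",A,(abs(u)<.035)&(abs(v)<.065)&(v>0)&(z>.042)&(z<.07))
    rim=(z>.07)&(z<.09)&(abs(v)<.11)
    ext(n+" near wall",A,rim&(u<-.04)&(u>-.1)); ext(n+" far wall+hinge",A,rim&(u>.04)&(u<.12)&(abs(v)<.09))
    ext(n+" hinge",A,rim&(u>.069)&(u<.12)&(abs(v)<.1))
    ext(n+" right wall",A,rim&(abs(u)<.05)&(v<-.06)); ext(n+" left wall",A,rim&(abs(u)<.05)&(v>.06))
L=(W-p)@R
m=(abs(L[...,1])<.02)&(L[...,2]>.12)&(L[...,2]<.16)&(L[...,0]>.01)&(L[...,0]<.08)
print("pack",m.sum(),"x",np.percentile(L[m][:,0],[2,50,98,99.5])*1000,"y",np.percentile(L[m][:,1],[.5,2,98,99.5])*1000,"z",np.percentile(L[m][:,2],[2,50,98])*1000)
```

```text
w guides 1939 u [-22.2 -21.7  -2.5  17.2  17.6] v [-53.8 -52.8  26.7  52.8  53.4]
w guidesL 853 u [-22.2 -22.   -2.6  17.   17.6] v [-53.9 -53.7 -42.1 -22.7 -22.4]
w guidesR 1086 u [-22.1 -21.5  -2.5  17.2  17.5] v [22.6 23.1 43.2 53.3 53.5]
w near wall 1429 u [-67.4 -67.2 -64.  -43.7 -41.1] v [-84.4 -84.1 -19.   47.8  49.8]
w far wall+hinge 4712 u [42.9 51.7 68.  81.4 82.2] v [-84.1 -81.7  -8.3  48.9  50.6]
w hinge 2186 u [69.  69.2 75.5 82.  82.4] v [-73.6 -70.9  -4.2  49.7  50.7]
w right wall 486 u [-49.8 -48.7  19.1  49.   49.6] v [-84.8 -84.5 -81.7 -80.5 -80.4]Traceback (most recent call last):
  File "<stdin>", line 17, in <module>
  File "<stdin>", line 8, in ext
    return _quantile_unchecked(
        a, q, axis, out, overwrite_input, method, keepdims, weights)
    return _ureduce(a,
                    func=_quantile_ureduce_func,
    ...<5 lines>...
                    overwrite_input=overwrite_input,
                    method=method)
    r = func(a, **kwargs)
    result = _quantile(arr,
                       quantiles=q,
    ...<2 lines>...
                       out=out,
                       weights=wgt)
    slices_having_nans = np.isnan(arr[-1, ...])
                                  ~~~^^^^^^^^^
IndexError: index -1 is out of bounds for axis 0 with size 0
```

Run:
```python
from h import *
D=np.load("/tmp/w2.npz",allow_pickle=True); W=D["W"]; im=D["im"]
s=status.read_state(); R=np.array(s["eef_rot"]); p=np.array(s["ee_pos"]); print(s["clock"],p)
L=(W-p)@R
m=(abs(L[...,1])<.02)&(L[...,2]>.125)&(L[...,2]<.155)&(L[...,0]>.0)&(L[...,0]<.08)
q=L[m]*1000
print("pack",m.sum(),"x",np.percentile(q[:,0],[2,50,98,99.5]),"z",np.percentile(q[:,2],[2,50,98]))
for x in range(10,48,6):
    k=abs(q[:,0]-x)<3
    if k.sum()>5: print(x,k.sum(),"y",np.percentile(q[k,1],[1,50,99]).round(1),"z",np.median(q[k,2]).round(1))
# top: dark pixel columns vs. end guess by projecting the pack outline
P=D["P"]; v=im.copy()
for x0 in (45,):
  for zz in (137,192):
    pts=[proj(R@(np.array([X,Y,zz])/1000)+p,P) for X,Y in ((-45,-11),(-45,11),(45,11),(45,-11))]
    print(np.round(pts,1).tolist())
    cv2.polylines(v,[np.int32([[c*8,r*8] for r,c in pts])],True,(255,0,0) if zz==137 else (0,255,0),1,shift=3)
save(cv2.resize(v[140:400,200:440],None,fx=2.2,fy=2.2),"w2p")
```

```text
6.35 [ 0.58945298 -0.14856178  0.39962881]
pack 9944 x [ 1.24492189 19.4153215  45.59302121 45.78542917] z [127.02916891 139.04803516 152.71323275]
10 2562 y [-19.5  -0.1  19.6] z 138.9
16 1064 y [-19.5  -0.   19.6] z 138.8
22 882 y [-10.5  -0.   10.8] z 139.0
28 935 y [-10.4   0.3  11. ] z 138.9
34 991 y [-10.5   0.3  10.8] z 138.9
40 1100 y [-10.4   0.3  11.1] z 139.1
46 1132 y [-9.6 -0.  10.1] z 143.1
[[410.0, 288.5], [410.0, 341.9], [204.6, 348.7], [204.6, 281.4]]
[[321.3, 295.9], [321.2, 334.8], [165.5, 338.2], [165.5, 292.3]]
```

View pics/w2p.png

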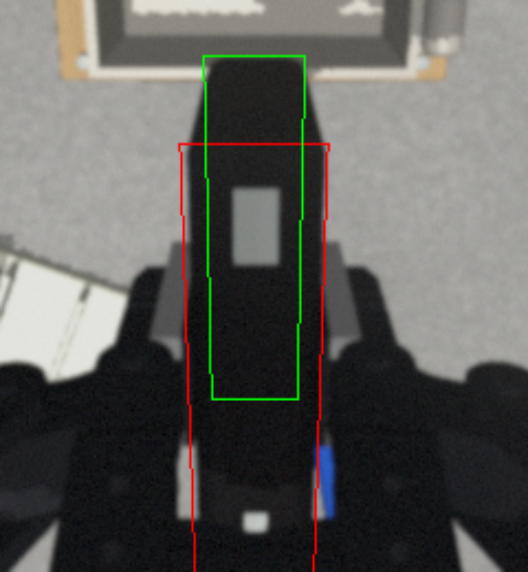

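```bash
python3 -m handwheel '[[0.1,0.04,0,0.02,0],[0.1,0.07,-0.001,0.05,0],[0.1,0.09,-0.001,0.09,0],[0.1,0.09,-0.001,0.13,0],[0.1,0.09,-0.001,0.13,0],[0.1,0.09,-0.001,0.13,0],[0.1,0.09,-0.001,0.13,0]]'
python3 - <<'E'
from h import *
s=status.read_state(); R=np.array(s["eef_rot"]); p=np.array(s["ee_pos"]); im,W,P=cloud("wrist"); save(im,"w3")
print(p,s["clock"])
d=W[...,:2]-np.array([.5695,-.0597]); a=np.radians(12); u=d@[np.cos(a),np.sin(a)]*1000; v=d@[-np.sin(a),np.cos(a)]*1000; z=W[...,2]
for n,m in (("guide+",(abs(u)<35)&(v>20)&(v<65)&(z>.05)&(z<.066)),("pack",(abs(u)<18)&(v>20)&(v<60)&(z>.12)&(z<.14)),("near",(u<-50)&(u>-80)&(abs(v)<95)&(z>.07)&(z<.09)),("left",(abs(u)<50)&(v>70)&(v<100)&(z>.07)&(z<.09))):
    if m.sum()>20: print(n,m.sum(),"u",np.percentile(u[m],[1,50,99]).round(1),"v",np.percentile(v[m],[1,50,99]).round(1),"z",np.percentile(z[m],[5,50,95]).round(4))
v2=cv2.resize(im[0:330,150:490],None,fx=1.8,fy=1.8); save(v2,"w3v")
E
```

```text
clock: 7.05
ee_pos: [0.5709, -0.0605, 0.2719]
eef_rot: [[-0.208, 0.978, 0.003], [0.978, 0.208, -0.0], [-0.001, 0.003, -1.0]]
force: [0.1, -0.1, -1.6]
width: 0.0213
[ 0.57091538 -0.06053013  0.2719209 ] 7.05
guide+ 1598 u [-19.8  -3.1  19.8] v [23.1 42.6 54. ] z [0.0509 0.0563 0.0582]
pack 4554 u [-8.8  2.  12.5] v [20.4 34.5 44.2] z [0.1248 0.1329 0.1342]
near 3513 u [-65.1 -61.4 -51.7] v [-35.3  37.1  84.3] z [0.0711 0.0782 0.0796]
left 2008 u [-48.8   0.   48.8] v [81.3 83.  84.7] z [0.0777 0.0788 0.0799]
```

View pics/w3v.png

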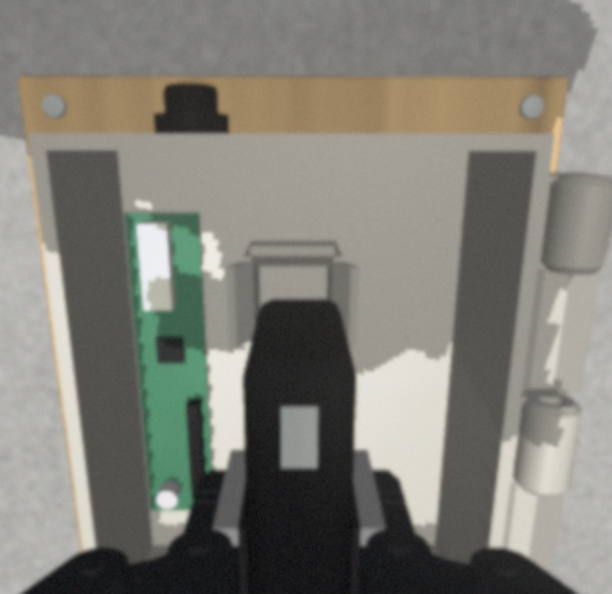

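```bash
python3 -m handwheel '[[0.1,0.0005,-0.0018,0.0,0],[0.1,0.0005,-0.0018,0.005,0],[0.1,0.0005,-0.0018,0.012,0],[0.1,0.0005,-0.0018,0.02,0],[0.1,0.0005,-0.0018,0.028,0],[0.1,0.0005,-0.0018,0.032,0],[0.1,0.0005,-0.0018,0.032,0]]'; python3 -c "
from h import *
s=status.read_state();print(s['ee_pos'],s['force'],s['moment'])"
```

```text
clock: 7.8
ee_pos: [0.5679, -0.0596, 0.2368]
eef_rot: [[-0.21, 0.978, -0.001], [0.978, 0.21, 0.0], [0.0, -0.001, -1.0]]
force: [0.1, -0.5, -1.4]
width: 0.0212
[ 0.56788855 -0.05955842  0.23680464] [ 0.0753003  -0.52827616 -1.3813468 ] [ 0.03388913 -0.02586758  0.02874867]
```

```bash
python3 -m handwheel '[[0.1,-0.0008,0.001,0.003,0],[0.1,-0.0008,0.001,0.01,0],[0.1,-0.0008,0.001,0.016,0],[0.1,-0.0008,0.001,0.022,0],[0.1,-0.0008,0.001,0.025,0],[0.1,-0.0008,0.001,0.027,0],[0.1,-0.0008,0.001,0.028,0],[0.1,-0.0008,0.001,0.029,0],[0.1,-0.0008,0.001,0.029,0]]'
```

```text
clock: 8.7
ee_pos: [0.5692, -0.0602, 0.2088]
eef_rot: [[-0.209, 0.978, 0.0], [0.978, 0.209, -0.0], [-0.0, 0.0, -1.0]]
force: [-1.2, 0.3, -1.9]
width: 0.0213
```

```bash
python3 -m handwheel '[[0.1,0,0,0.001,0],[0.1,0,0,0.002,0],[0.1,0,0,0.003,0],[0.1,0,0,0.003,0],[0.1,0,0,0.003,0]]'
```

```text
clock: 9.2
ee_pos: [0.5691, -0.0602, 0.2083]
eef_rot: [[-0.209, 0.978, 0.002], [0.978, 0.209, -0.0], [-0.001, 0.002, -1.0]]
force: [-7.2, 0.9, 25.3]
width: 0.0213
```

```bash
python3 -m handwheel '[[0.1,0,0,-0.001,0],[0.4,0,0,-0.002,0],[0.4,0,0,-0.002,0],[0.4,0,0,-0.002,0],[0.4,0,0,-0.015,0],[0.4,0,0,-0.04,0],[0.4,0,0,-0.08,0],[0.4,0,0,-0.13,0],[0.4,0,0,-0.18,0],[0.4,0,0,-0.2,0],[0.4,0,0,-0.2,0]]'
python3 - <<'E'
from h import *
s=status.read_state(); R=np.array(s["eef_rot"]); p=np.array(s["ee_pos"]); im,W,P=cloud("wrist"); save(im,"w4"); np.savez("/tmp/w4",W=W,im=im,P=np.array(P,dtype=object))
print(p,R[:,1],s["clock"],s["width"],s["force"])
d=W[...,:2]-np.array([.5695,-.0597]); a=np.radians(12); u=d@[np.cos(a),np.sin(a)]*1000; v=d@[-np.sin(a),np.cos(a)]*1000; z=W[...,2]
for n,m in (("pack",(abs(u)<16)&(abs(v)<48)&(z>.062)&(z<.09)),("near",(u<-50)&(u>-80)&(abs(v)<95)&(z>.07)&(z<.09)),("left",(abs(u)<50)&(v>70)&(v<100)&(z>.07)&(z<.09)),("right",(abs(u)<50)&(v<-70)&(v>-100)&(z>.07)&(z<.09)),("hinge",(u>71)&(u<95)&(abs(v)<90)&(z>.07)&(z<.095)),):
    if m.sum()>20: print(n,m.sum(),"u",np.percentile(u[m],[.5,50,99.5]).round(1),"v",np.percentile(v[m],[.5,50,99.5]).round(1),"z",np.percentile(z[m],[5,50,95]).round(4))
m=(u>73)&(u<80)&(z>.085)&(abs(v)<90); hh=np.histogram(v[m],np.arange(-90,91,3))[0]; print(hh)
print([(round(float(q["score"]),2),np.round(q["position"],1),ray(q["position"],P,.08).round(4)) for q in finder.landmark_of("hinge","wrist")][:2])
save(cv2.resize(im[:,120:520],None,fx=1.5,fy=1.5),"w4v")
E
```

```text
clock: 10.3
ee_pos: [0.5696, -0.0602, 0.4103]
eef_rot: [[-0.209, 0.978, 0.007], [0.978, 0.209, -0.001], [-0.002, 0.007, -1.0]]
force: [0.1, 0.1, -0.5]
width: 0.0339
[ 0.56959408 -0.06024269  0.41028292] [0.97780369 0.20942086 0.00654616] 10.3 0.033878196637841265 [ 0.09231357  0.09224363 -0.53160795]
pack 2146 u [-10.8   0.1  10.8] v [-44.    3.7  44.7] z [0.0669 0.0695 0.0709]
near 1296 u [-65.1 -61.8 -50.9] v [-84.4  11.1  85.2] z [0.0715 0.0784 0.0797]
left 626 u [-49.5  -2.2  49.4] v [81.3 82.9 85.2] z [0.0775 0.0788 0.08  ]
right 590 u [-33.8   2.9  38.7] v [-85.2 -81.1 -80. ] z [0.0709 0.0778 0.0795]
hinge 1894 u [71.1 77.2 84.6] v [-72.4  10.6  74.9] z [0.0703 0.0754 0.0872]
[ 0  0  0  0  0  8 15 17 17 14 18 16 15  2  0  0  0  0  0  0  0  0  0  0
  0  3 20 22 21 18 20 23 22 20 14  0  0  0  0  0  0  0  0  0  0  0  0 14
 27 17 29 27 26 21 22  0  0  0  0  0]
[(0.65, array([177.7, 392.6]), array([ 0.6405, -0.0455,  0.08  ]))]
```

View pics/w4v.png

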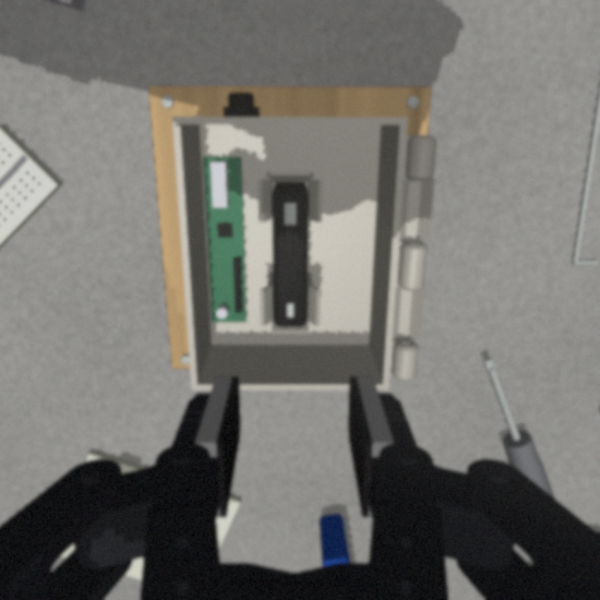

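The pack is home: its top is at z≈0.070 (0.071 expected), and it is centred in the bay to within 0.3 mm. Next is the lid.

```bash
python3 -m handwheel '[[0.4,0.045,0.008,-0.01,0.1],[0.4,0.09,0.016,-0.01,0.2],[0.4,0.14,0.024,-0.01,0.3],[0.4,0.19,0.032,-0.01,0.4],[0.4,0.24,0.041,-0.01,0.445],[0.4,0.29,0.049,-0.01,0.445],[0.4,0.33,0.056,-0.01,0.445],[0.4,0.339,0.0575,-0.01,0.445],[0.4,0.339,0.0575,-0.01,0.445],[0.4,0.339,0.0575,-0.01,0.445],[0.4,0.339,0.0575,-0.01,0.445]]'
python3 - <<'E'
from h import *
s=status.read_state(); R=np.array(s["eef_rot"]); p=np.array(s["ee_pos"]); im,W,P=cloud("wrist"); save(im,"w5"); np.savez("/tmp/w5",W=W,im=im)
print(p,R[:,1],s["clock"])
a=np.radians(-13.4); d=W[...,:2]-np.array([.562,.3125]); u=d@[np.cos(a),np.sin(a)]*1000; v=d@[-np.sin(a),np.cos(a)]*1000; z=W[...,2]*1000
m=(abs(u)<25)&(abs(v)<100)&(z>144)&(z<170); print("top",m.sum(),np.percentile(v[m],[.5,99.5]),np.percentile(z[m],[5,50,95]))
for lo in range(-90,90,15):
    k=m&(v>=lo)&(v<lo+15)
    if k.sum()>10:print(lo,k.sum(),np.percentile(u[k],[1,50,99]).round(1),np.median(z[k]).round(1))
# inside face lean (u<0) 
for zl in range(60,150,15):
    k=(abs(v)<50)&(u<0)&(u>-25)&(z>zl)&(z<zl+15)
    if k.sum()>10: print("face z",zl,k.sum(),np.median(u[k]).round(1))
    k=(abs(v)<80)&(u>0)&(u<25)&(z>zl)&(z<zl+15)
    if k.sum()>10: print("outer z",zl,k.sum(),np.median(u[k]).round(1))
m=(u<-35)&(u>-70)&(abs(v)<100)&(z>85); print("panel u",np.percentile(u[m],[1,50,99]),np.percentile(z[m],[50,99]))
save(cv2.resize(im[:,120:520],None,fx=1.5,fy=1.5),"w5v")
E
```

```text
clock: 11.5
ee_pos: [0.5546, 0.2818, 0.4154]
eef_rot: [[0.234, 0.972, -0.001], [0.972, -0.234, -0.001], [-0.001, -0.001, -1.0]]
force: [0.6, -0.9, 0.2]
width: 0.0341
[0.5545866 0.2817885 0.4153823] [ 9.72353450e-01 -2.33513319e-01 -5.45785911e-04] 11.5
top 4022 [-81.56190194  84.84467511] [147.557128   153.28100322 154.54400626]
-90 120 [-2.7  1.9  6.5] 153.4
-75 313 [-8.8  0.4  6.4] 153.0
-60 327 [-8.7 -0.3  6.3] 153.1
-45 271 [-3.3  1.9  6.3] 153.5
-30 291 [-3.1  1.9  6.9] 153.3
-15 314 [-3.   1.9  6.9] 153.4
0 328 [-2.9  1.9  6.7] 153.4
15 344 [-2.8  1.9  6.6] 153.4
30 363 [-2.7  1.9  7.1] 153.4
45 467 [-8.4  1.3  7.1] 153.2
60 586 [-8.3  0.1  7. ] 153.0
75 298 [-2.4  2.5  6.9] 153.5
face z 60 482 -18.6
face z 105 68 -4.3
face z 120 41 -3.7
face z 135 26 -3.2
panel u [-61.62209733 -46.70130456 -35.46506739] [300.86938562 322.17767434]
```

View pics/w5v.png

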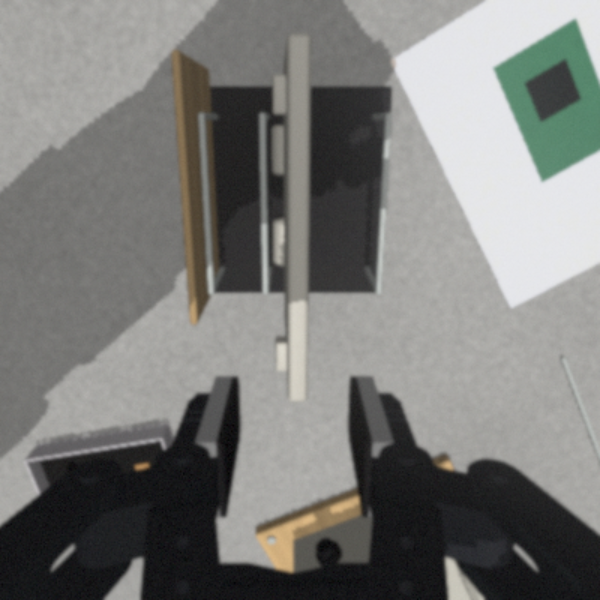

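```bash
python3 -m handwheel '[[0.4,0.03,0.0012,0.01,0],[0.4,0.033,0.0012,0.04,0],[0.4,0.033,0.0012,0.065,0],[0.4,0.033,0.0012,0.07,0],[0.4,0.033,0.0012,0.07,0],[0.4,0.033,0.0012,0.07,0],[0.4,0.033,0.0012,0.07,0]]'
python3 - <<'E'
from h import *
s=status.read_state(); R=np.array(s["eef_rot"]); p=np.array(s["ee_pos"]); im,W,P=cloud("wrist"); L=(W-p)@R*1000
print(p,R[:,1],s["clock"],(R.T@(np.array([.5635,.3137,.290])-p)))
m=(abs(L[...,1])<30)&(abs(L[...,0])<100)&(abs(p[2]*1000-L[...,2]-153)<5)
for lo in range(-90,90,15):
    k=m&(L[...,0]>=lo)&(L[...,0]<lo+15)
    if k.sum()>20: print(lo,k.sum(),np.percentile(L[k][:,1],[1,50,99]).round(1),L[k][:,0].max().round(1))
E
```

```text
clock: 12.25
ee_pos: [0.5636, 0.3149, 0.3474]
eef_rot: [[0.232, 0.973, 0.002], [0.973, -0.232, 0.001], [0.002, 0.002, -1.0]]
force: [-0.4, 0.6, -0.0]
width: 0.0337
[0.56361592 0.3149114  0.34736595] [ 0.97261843 -0.23240111  0.00176213] 12.25 [-1.29318697e-03  6.77005152e-05  5.73642430e-02]
-90 217 [-4.3  0.5  4.8] -75.0
-75 397 [-10.3  -0.1   5.3] -60.0
-60 381 [-9.   0.5  5.2] -45.0
-45 382 [-4.5  0.6  5.1] -30.1
-30 433 [-4.5  0.6  5.5] -15.0
-15 467 [-4.3  0.6  5.5] -0.0
0 501 [-4.2  0.6  5.4] 14.9
15 530 [-4.   0.6  5.3] 30.0
30 579 [-3.9  1.1  5.6] 44.9
45 707 [-9.2  0.1  5.5] 60.0
60 775 [-9.5  0.2  5.8] 74.7
75 402 [-4.   0.9  5.7] 82.9
```

```bash
python3 -m handwheel '[[0.4,-0.0013,0,0.015,0],[0.4,-0.0013,0,0.035,0],[0.4,-0.0013,0,0.05,0],[0.4,-0.0013,0,0.057,0],[0.4,-0.0013,0,0.057,0],[0.4,-0.0013,0,0.057,0],[0,-0.0013,0,0.057,0],[0,-0.0013,0,0.057,0],[0,-0.0013,0,0.057,0],[0,-0.0013,0,0.057,0],[0,-0.0013,0,0.057,0]]' 60
```

```text
clock: 13.4
ee_pos: [0.5622, 0.3142, 0.2898]
eef_rot: [[0.231, 0.973, -0.001], [0.973, -0.231, 0.001], [0.001, -0.001, -1.0]]
force: [-5.2, 1.2, 6.2]
width: 0.0093
```

```bash
python3 -m handwheel '[[0,0,0,-0.005,0],[0,0,0,-0.015,0],[0,0,0,-0.035,0],[0,0,0,-0.065,0],[0,0,0,-0.1,0],[0,0,0,-0.14,0],[0,0,0,-0.15,0],[0,0,0,-0.15,0],[0,0,0,-0.15,0]]' 80
python3 - <<'E'
from h import *
s=status.read_state(); R=np.array(s["eef_rot"]); p=np.array(s["ee_pos"]); im,W,P=cloud("wrist"); save(im,"w6"); L=(W-p)@R*1000; np.savez("/tmp/w6",L=L)
print(p,R[:,1],s["clock"],s["force"],s["moment"],s["width"])
m=(abs(L[...,1])<20)&(abs(L[...,0])<100)&(L[...,2]>120)&(L[...,2]<290)
for z in range(120,290,10):
    k=m&(L[...,2]>=z)&(L[...,2]<z+10)
    if k.sum()>10: print(z,k.sum(),"y",np.percentile(L[k][:,1],[1,50,99]).round(1),"x",np.percentile(L[k][:,0],[1,99]).round(1))
top=m&(L[...,2]<142)
for lo in range(-90,90,15):
    k=top&(L[...,0]>=lo)&(L[...,0]<lo+15)
    if k.sum()>20: print(lo,k.sum(),np.percentile(L[k][:,1],[1,50,99]).round(1),np.median(L[k][:,2]).round(1),L[k][:,0].max().round(1))
E
```

```text
clock: 14.3
ee_pos: [0.563, 0.3138, 0.4377]
eef_rot: [[0.232, 0.973, -0.001], [0.973, -0.232, -0.001], [-0.001, -0.001, -1.0]]
force: [-0.4, -0.0, -2.5]
width: 0.0088
[0.56295182 0.31377516 0.43768921] [ 9.72715166e-01 -2.32001900e-01 -5.70035961e-04] 14.3 [-0.38296659 -0.02574744 -2.4604123 ] [ 0.00740379  0.0147754  -0.03694989] 0.008783102693163092
120 2028 y [-18.2  -6.   18.5] x [-10.  14.]
130 9997 y [-13.3   0.4  13.3] x [-26.5  82.9]
140 1663 y [-17.4  -7.2  17.9] x [ 6.5 69. ]
150 747 y [-17.7   6.   18.2] x [ 6.3 11.8]
160 506 y [-17.4  -5.9  17.9] x [ 6.5 11.6]
170 35 y [-10.7   6.9  11.3] x [10.4 11.5]
270 111 y [-13.7 -12.4 -10.9] x [-41.4  18.4]
-30 705 [-4.7  0.   5.2] 136.4 -15.0
-15 1367 [-7.3  0.1  7.8] 136.2 -0.0
0 3747 [-18.1   0.1  18.3] 131.2 15.0
15 1071 [-4.5  0.4  5.1] 136.4 30.0
30 1224 [-4.6  0.5  5.2] 136.4 45.0
45 1515 [-9.7 -0.2  5.3] 136.4 60.0
60 1769 [-9.8 -0.1  5.2] 136.5 75.0
75 1032 [-4.6  0.5  5.3] 136.5 83.7
```

View pics/w6.png

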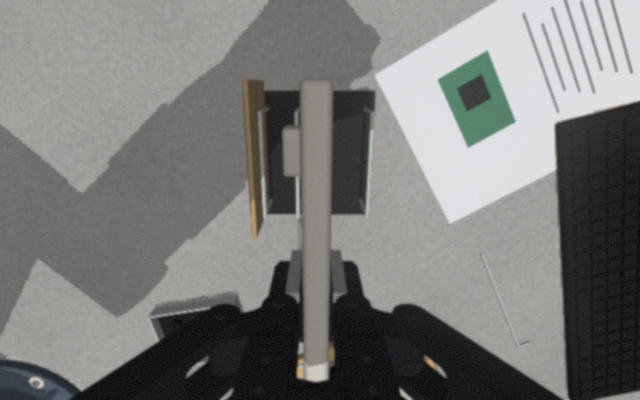

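The picture shows the lid held squarely in the middle (plate at col ~315, rows 80–380), clear of the rack. The panel at col ~255 is still standing. Now to the hinge.

```bash
python3 -m handwheel '[[0,-0.01,0.005,0,-0.03],[0,-0.035,0.018,0,-0.08],[0,-0.07,0.036,0,-0.14],[0,-0.11,0.056,0,-0.2],[0,-0.15,0.076,0,-0.26],[0,-0.19,0.097,0,-0.32],[0,-0.23,0.117,0,-0.38],[0,-0.27,0.137,0,-0.42],[0,-0.3,0.153,0,-0.444],[0,-0.318,0.162,0,-0.444],[0,-0.326,0.166,0.01,-0.444],[0,-0.326,0.166,0.017,-0.444],[0,-0.326,0.166,0.017,-0.444],[0,-0.326,0.166,0.017,-0.444],[0,-0.326,0.166,0.017,-0.444]]'
cat > m.py <<'E'
from h import *
import sys
n=sys.argv[1]
s=status.read_state(); R=np.array(s["eef_rot"]); p=np.array(s["ee_pos"]); im,W,P=cloud("wrist"); save(im,n); np.savez("/tmp/"+n,W=W,im=im,R=R,p=p)
print(p.round(4),R[:,1].round(4),s["clock"],s["force"].round(1),s["moment"].round(2),s["width"].round(4))
c=np.array([.5695,-.0597]);a=np.radians(12);ex=np.array([np.cos(a),np.sin(a)]);ey=np.array([-ex[1],ex[0]])
def st(nm,W,m):
    d=(W[...,:2]-c)[m]; 
    if m.sum()>15: print(nm,m.sum(),"u",np.percentile(d@ex*1000,[1,50,99]).round(1),"v",np.percentile(d@ey*1000,[1,50,99]).round(1),"z",np.percentile(W[m][:,2]*1000,[1,50,99]).round(1))
def rep(t,W):
    d=W[...,:2]-c;u=d@ex*1000;v=d@ey*1000;z=W[...,2]*1000
    st(t+" knuckle+",W,(u>71)&(u<90)&(v>45)&(v<80)&(z>70)&(z<92))
    st(t+" knuckle0",W,(u>71)&(u<90)&(abs(v)<20)&(z>81)&(z<92))
    st(t+" knuckle-",W,(u>71)&(u<90)&(v<-45)&(v>-80)&(z>81)&(z<92))
    st(t+" near",W,(u<-58)&(u>-75)&(abs(v)<75)&(z>74)&(z<86))
    st(t+" leftwall",W,(abs(u)<55)&(v>75)&(v<95)&(z>74)&(z<86))
    zt=p[2]*1000-136
    top=(u>60)&(u<105)&(abs(v)<110)&(abs(z-zt)<4)
    st(t+" lidtop|v|<55",W,top&(abs(v)<50)); st(t+" lidtop",W,top)
    for lo in range(-90,90,30): st(t+" lidtop %d"%lo,W,top&(v>=lo)&(v<lo+30))
    for zz in range(85,int(zt)-5,20): st(t+" plate z%d"%zz,W,(u>55)&(u<105)&(abs(v)<100)&(z>=zz)&(z<zz+20)&(z<zt-5))
rep("w",W)
imt,Wt,Pt=cloud("top"); save(imt,n+"t"); rep("t",Wt); ims,Ws,Ps=cloud("side"); save(ims,n+"s")
rep("s",Ws)
E
python3 m.py w7
```

```text
clock: 15.85
ee_pos: [0.6487, -0.0405, 0.422]
eef_rot: [[-0.21, 0.978, 0.0], [0.978, 0.21, -0.0], [-0.0, 0.0, -1.0]]
force: [1.0, -0.1, -1.7]
width: 0.0092Traceback (most recent call last):
  File "m.py", line 5, in <module>
    print(p.round(4),R[:,1].round(4),s["clock"],s["force"].round(1),s["moment"].round(2),s["width"].round(4))
                                                                                         ^^^^^^^^^^^^^^^^
AttributeError: 'float' object has no attribute 'round'
```

```bash
sed -i 's/,s\["width"\].round(4)//' m.py; python3 m.py w7
python3 - <<'E'
import cv2,numpy as np
w=cv2.imread("pics/w7.png");s=cv2.imread("pics/w7s.png");t=cv2.imread("pics/w7t.png")
a=cv2.resize(w,(480,300)); b=cv2.resize(s[130:240,240:400],(436,300)); c=cv2.resize(t[140:240,270:380],(330,300))
cv2.imwrite("pics/w7v.png",np.vstack([cv2.copyMakeBorder(a,0,0,0,766-480,0),np.hstack([b,c])]))
E
```

```text
[ 0.6487 -0.0407  0.4221] [9.778e-01 2.098e-01 5.000e-04] 15.9 [ 0.5 -0.6 -2.6] [-0.02 -0.03 -0.04]
w near 987 u [-65.2 -62.  -60.4] v [-72.9   7.4  73.7] z [74.2 78.2 80. ]
w leftwall 598 u [-53.4   2.6  53.7] v [81.3 83.  84.6] z [76.9 78.7 80.5]
w lidtop|v|<55 5999 u [67.3 81.8 96.8] v [-25.3  13.5  49.3] z [283.3 285.8 289.7]
w lidtop 9745 u [71.  81.8 92.7] v [-24.6  36.7  84.8] z [283.4 285.8 289.4]
w lidtop -30 1583 u [75.6 81.9 87.8] v [-26.5 -11.3  -0.2] z [283.8 285.8 287. ]
w lidtop 0 2772 u [ 64.5  81.5 100.4] v [ 0.4 13.4 29.7] z [282.8 285.8 289.9]
w lidtop 30 2574 u [76.8 81.8 86.6] v [30.4 45.9 59.8] z [283.7 285.8 287.2]
w lidtop 60 2816 u [76.8 81.8 86.6] v [60.3 73.6 85.4] z [283.5 285.7 287.4]
w plate z145 111 u [68.  69.2 70.7] v [-39.1 -26.1  20. ] z [146.4 149.6 151.4]
w plate z245 747 u [64.  87.8 99.4] v [ 8.3  9.6 13.5] z [250.5 259.4 264.9]
w plate z265 2137 u [63.9 74.3 99.5] v [ 8.3 13.2 70.9] z [265.4 277.7 280.9]
s knuckle+ 32 u [72.3 75.4 81. ] v [48.2 71.7 78.3] z [70.5 85.1 90. ]
s knuckle0 18 u [71.6 74.6 77.6] v [-11.2   3.3  15.9] z [82.2 87.  90.
[... 523 characters left out ...]
287.  289.4]
s lidtop 60 34 u [70.6 79.7 84.8] v [60.2 74.3 88.8] z [282.3 286.8 288.6]
s plate z85 46 u [65.5 72.4 78. ] v [-69.2  15.5  76.3] z [85.2 87.3 90.7]
s plate z145 57 u [66.9 70.5 83.8] v [-44.1  30.3  89.1] z [145.7 153.2 164.1]
s plate z165 36 u [74.6 76.8 83.6] v [-72.9  85.1  89.7] z [166.8 176.  184.7]
s plate z185 35 u [74.7 77.3 83. ] v [11.6 84.8 89. ] z [185.6 194.  204.1]
s plate z205 22 u [76.7 79.7 84.7] v [82.9 86.1 88.5] z [206.3 215.5 222.7]
s plate z225 27 u [76.1 79.2 84.3] v [83.9 86.5 89.7] z [225.2 237.5 244.8]
s plate z245 59 u [64.6 78.4 96.3] v [ 7.9 15.3 88.6] z [245.9 258.1 264.9]
s plate z265 88 u [64.3 77.6 98.4] v [ 6.3 14.5 91.2] z [265.3 273.4 280.9]
```

View pics/w7v.png

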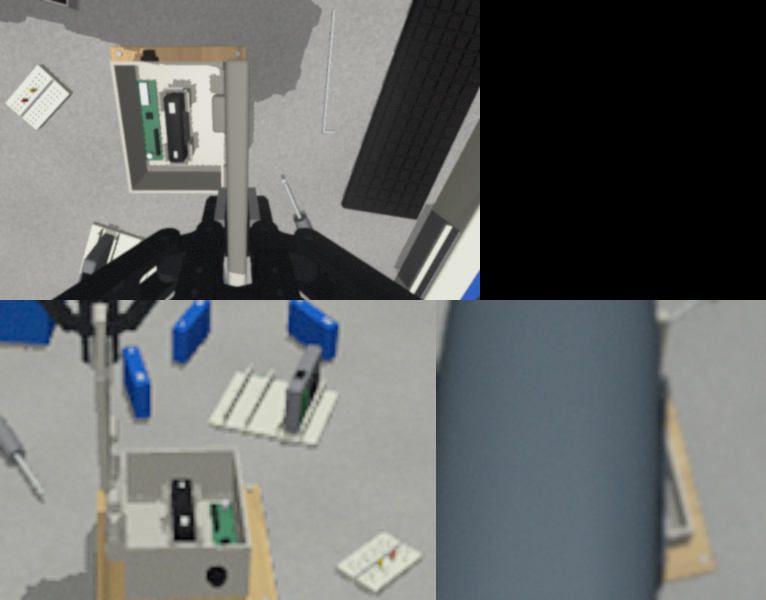

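```bash
python3 -m handwheel '[[0,0,0,0.01,0],[0,0,0,0.025,0],[0,0,0,0.038,0],[0,0,0,0.044,0],[0,0,0,0.045,0],[0,0,0,0.045,0],[0,0,0,0.045,0]]'; python3 m.py w8 | grep -v "^t\|lidtop [-0-9]"
python3 - <<'E'
from h import *
w=cv2.imread("pics/w8.png");s=cv2.imread("pics/w8s.png")
im,W,P=cloud("side")
for l in ("lid_bore_left","lid_bore_right","lid","hinge"): print(l,[(round(float(q["score"]),2),np.round(q["position"],1)) for q in finder.landmark_of(l,"side")][:2])
S=status.read_state();p=np.array(S["ee_pos"]);R=np.array(S["eef_rot"])
for n,q in (("bore_left",[.048,-.0047,.2758]),("topcorner",[.084,-.0047,.1348]),): print(n,"model px",np.round(proj(R@np.array(q)+p,P),1))
a=np.radians(12);ex=np.array([np.cos(a),np.sin(a),0]);ey=np.array([-ex[1],ex[0],0])
print("hinge L outer",np.round(proj(np.array([.5695,-.0597,.08])+.0767*ex+.075*ey,P),1))
c=cv2.resize(s[140:240,255:345],(540,600),interpolation=cv2.INTER_CUBIC)
cv2.imwrite("pics/w8v.png",c)
E
```

```text
clock: 16.75
ee_pos: [0.649, -0.0417, 0.3774]
eef_rot: [[-0.208, 0.978, 0.001], [0.978, 0.208, -0.0], [-0.0, 0.001, -1.0]]
force: [0.8, -0.4, -2.0]
width: 0.0092
[ 0.649  -0.0417  0.3774] [0.978  0.2085 0.001 ] 16.75 [ 0.8 -0.4 -2. ] [-0.02 -0.02 -0.02]
w near 1395 u [-65.2 -61.8 -60.2] v [-73.1   9.8  73.6] z [74.1 78.2 80. ]
w leftwall 889 u [-53.4   0.2  53.6] v [81.4 83.5 85. ] z [77.  78.7 80.4]
w lidtop|v|<55 6080 u [67.5 81.6 96.6] v [-26.4  12.6  49.2] z [238.4 241.  244.8]
w plate z85 139 u [68.1 69.1 70.1] v [-39.8  -6.1  70.8] z [ 85.1  86.3 104.9]
w plate z105 45 u [69.1 70.  70.7] v [-39.4 -26.9  19.5] z [105.  105.8 107. ]
w plate z205 1081 u [63.9 87.7 99.6] v [ 7.1  8.4 12.5] z [206.  217.3 224.8]
w plate z225 1790 u [64.1 74.3 99.5] v [ 7.3 12.3 69.8] z [225.1 234.1 236.2]
s knuckle+ 33 u [72.3 75.4 81.1] v [46.8 71.3 78.4] z [70.7 84.6 91.3]
s near 52 u [-66.8 -64.  -61.8] v [-69.3   2.   69.9] z [75.5 79.6 83.4]
s leftwall 104 u [-54.5  -0.4  53.6] v [78.9 85.7 89.7] z [74.2 78.1 83.8]
s lidtop|v|<55 102 u [62.6 81.  97.1] v [-43.1   8.7  48.6] z [237.7 241.6 244.5
[... 236 characters left out ...]
 plate z145 27 u [75.8 79.  84.3] v [82.  85.2 89.7] z [145.6 154.2 164.9]
s plate z165 34 u [75.  76.8 83.5] v [ 3.4 84.8 89.3] z [168.4 177.7 184.8]
s plate z185 24 u [75.1 80.1 85.2] v [63.5 84.8 88.8] z [185.1 193.1 204.1]
s plate z205 73 u [63.  81.9 98. ] v [ 6.3 12.9 88. ] z [206.2 216.1 224.8]
s plate z225 62 u [62.7 75.1 97.6] v [ 3.9 13.6 89. ] z [225.2 230.7 236.3]
lid_bore_left [(0.86, array([208.8, 282.8])), (0.22, array([198. , 276.5]))]
lid_bore_right [(0.73, array([185.6, 277.2]))]
lid [(0.6, array([194.9, 278.5]))]
hinge [(0.71, array([202.4, 282.8])), (0.66, array([212.1, 303.4]))]
bore_left model px [207.6 280.3]
topcorner model px [173.8 278.8]
hinge L outer [219.4 280.5]
```

View pics/w8v.png

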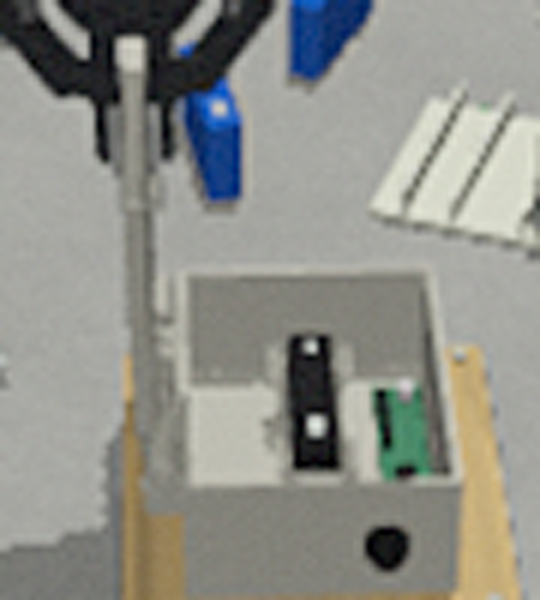

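```bash
python3 -m handwheel '[[0,0,0,0.003,0],[0,0,0,0.006,0],[0,0,0,0.009,0],[0,0,0,0.012,0],[0,0,0,0.015,0],[0,0,0,0.017,0],[0,0,0,0.0175,0],[0,0,0,0.0175,0]]'
```

```text
clock: 17.95
ee_pos: [0.6488, -0.0417, 0.3592]
eef_rot: [[-0.209, 0.978, -0.0], [0.978, 0.209, -0.0], [-0.0, -0.0, -1.0]]
force: [-0.0, -0.4, -2.4]
width: 0.0093
```

```bash
python3 -m handwheel '[[0,0,0,0.001,0],[0,0,0,0.002,0],[0,0,0,0.003,0],[0,0,0,0.003,0],[0,0,0,0.003,0]]'
```

```text
clock: 18.45
ee_pos: [0.6487, -0.0417, 0.3564]
eef_rot: [[-0.208, 0.978, 0.0], [0.978, 0.208, -0.0], [-0.0, -0.0, -1.0]]
force: [-1.4, -0.8, 1.4]
width: 0.0093
```

```bash
python3 -m handwheel '[[0,0,0,0.0005,0],[0,0,0,0.001,0],[0,0,0,0.001,0],[0,0,0,0.001,0]]'; python3 -c "
from h import *
s=status.read_state();print(s['ee_pos'],s['force'],s['moment'])"
```

```text
clock: 18.85
ee_pos: [0.6487, -0.0417, 0.3563]
eef_rot: [[-0.208, 0.978, 0.001], [0.978, 0.208, -0.0], [-0.001, 0.001, -1.0]]
force: [-2.5, -0.9, 8.0]
width: 0.0089
[ 0.64867195 -0.04171414  0.35632857] [-2.48289634 -0.92837367  7.96718927] [-0.09921104  0.88692888 -0.02951203]
```

```bash
python3 -m handwheel '[[0,0,-0.0003,-0.001,0],[0,0,-0.0003,-0.0015,0],[0,0,-0.0003,-0.0015,0],[0,0,-0.0003,-0.0015,0],[0,0,-0.0003,-0.0015,0],[0,0,-0.0003,-0.0015,0]]'; python3 m.py w9 | grep -v "^t"
python3 - <<'E'
from h import *
D=np.load("/tmp/w9.npz");W,R,p=D["W"],D["R"],D["p"]; c=np.array([.5695,-.0597]);a=np.radians(12);ex=np.array([np.cos(a),np.sin(a)]);ey=np.array([-ex[1],ex[0]])
d=W[...,:2]-c;u=d@ex*1000;v=d@ey*1000;z=W[...,2]*1000
m=(u>55)&(u<72)&(abs(v)<85)&(z>62)&(z<110)
print(m.sum()); print("hist v",np.histogram(v[m&(z>82)],np.arange(-80,81,4))[0])
m=(abs(u-81)<8)&(abs(z-220)<5)&(v>60); print("lid end v",np.sort(v[m])[-40::8]); m=(abs(u)<45)&(z>74)&(z<84)&(v>75)&(v<95); print("wall v",np.percentile(v[m],[98,99.5]))
w=cv2.imread("pics/w9.png");s=cv2.imread("pics/w9s.png")
cv2.imwrite("pics/w9v.png",np.hstack([cv2.resize(w[60:400,180:400],(388,600)),cv2.resize(s[150:240,265:325],(400,600),interpolation=cv2.INTER_CUBIC)]))
E
```

```text
clock: 19.45
ee_pos: [0.6485, -0.0418, 0.3565]
eef_rot: [[-0.208, 0.978, -0.0], [0.978, 0.208, -0.0], [-0.0, -0.0, -1.0]]
force: [-0.3, -0.2, -0.8]
width: 0.0088
[ 0.6485 -0.0418  0.3565] [ 9.780e-01  2.085e-01 -2.000e-04] 19.45 [-0.3 -0.2 -0.8] [ 0.01 -0.03 -0.03]
w near 1635 u [-65.3 -61.7 -60.1] v [-73.1   9.6  73.8] z [74.1 78.2 80.1]
w leftwall 1020 u [-53.9   2.9  53.7] v [81.1 83.1 85. ] z [77.2 78.7 80.4]
w lidtop|v|<55 6073 u [68.2 81.4 96.6] v [-26.3  12.7  49.4] z [217.7 220.2 224.1]
w lidtop 9722 u [70.9 81.4 92.4] v [-25.6  35.7  83.8] z [217.8 220.2 223.7]
w lidtop -30 1675 u [75.1 81.  87.3] v [-27.3 -11.7  -0.2] z [218.2 220.1 221.6]
w lidtop 0 2742 u [ 64.9  81.4 101.4] v [ 0.5 12.7 29.6] z [217.2 220.2 224.3]
w lidtop 30 2591 u [76.3 81.4 86.2] v [30.5 46.  59.8] z [218.1 220.2 221.6]
w lidtop 60 2714 u [76.4 81.4 86.1] v [60.3 73.  84.3] z [217.9 220.1 221.7]
w plate z85 105 u [68.2 69.6 70.1] v [-37.7  10.9  71.5] z [85.  85.6 87. ]
w plate z185 1145 u [63.3 75.3 99. ] v [ 7.2  8.6 12.6] z [185.7 197.1 204.9]
w plate z205 1727 u [63.6 73.8 98.9] v [ 7.4 12.8 69.9]
[... 778 characters left out ...]
]
s plate z105 37 u [73.8 74.6 82.9] v [-31.1  83.8  88.7] z [105.9 115.2 124.7]
s plate z125 24 u [74.1 78.1 82.3] v [62.  84.3 88.2] z [125.1 131.2 144.2]
s plate z145 23 u [75.9 79.  84.2] v [81.8 85.5 88.7] z [147.3 155.6 164.4]
s plate z165 22 u [75.3 79.4 83.7] v [81.3 86.1 89.8] z [166.1 175.1 184.4]
s plate z185 76 u [63.4 77.3 96.2] v [ 6.  12.5 89. ] z [185.3 195.7 204. ]
s plate z205 55 u [63.2 74.3 95.6] v [ 4.8 15.3 88.5] z [205.4 211.  215.3]
1363
hist v [ 0  0  0  0  0  0  0  0  0  1 13 16 14 14 12 13  1 21 20 21 22 21 23 15
  9  0  0  0  0  0  0  0  0  1 30 29 28 30 14  0]
lid end v [84.34105821 84.34247237 84.3464521  84.61716206 84.62271094]
wall v [85.03231183 85.03671   ]
```

View pics/w9v.png

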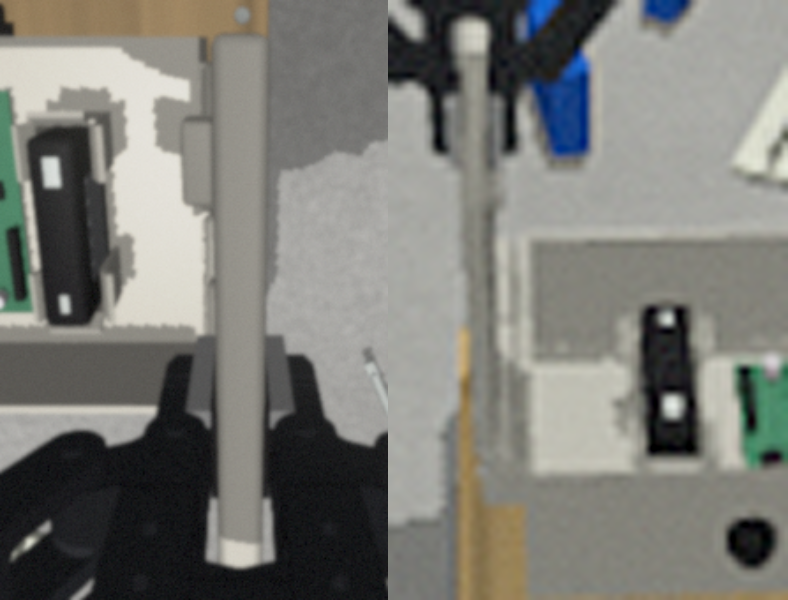

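```bash
python3 -m handwheel '[[0,0.0002,0.0002,-0.0004,0],[0,0.0002,0.0002,-0.0004,0],[0,0.0002,0.0002,-0.0004,0],[0,0.0002,0.0002,-0.0004,0],[0,0.0002,0.0002,-0.0004,0],[0,0.0002,0.0002,-0.0004,0],[0,0.0002,0.0002,-0.0004,0],[0,0.0002,0.0002,-0.0004,0]]'
python3 - <<'E'
from h import *
s=status.read_state();print(s['ee_pos'],s['force'],s['moment'],abs(s['joint_velocities']).max(),s["clock"])
W=cloud("side")[1]
for n,x,y,z in (("panel",(.46,.53),(.24,.42),(.085,.11)),("meter",(.42,.49),(-.44,-.24),(.06,.09))):
    m=(W[...,0]>x[0])&(W[...,0]<x[1])&(W[...,1]>y[0])&(W[...,1]<y[1])&(W[...,2]>z[0])&(W[...,2]<z[1]); print(n,m.sum(),cv2.minAreaRect((W[m][:,:2]*1000).astype(np.float32)))
m=(abs(W[...,0]-.5695)<.03)&(abs(W[...,1]+.0597)<.05)&(W[...,2]>.064)&(W[...,2]<.08); print("pack top",m.sum(),np.median(W[m],0) if m.sum() else "")
E
```

```text
clock: 20.4
ee_pos: [0.6487, -0.0415, 0.3571]
eef_rot: [[-0.208, 0.978, 0.0], [0.978, 0.208, -0.0], [-0.0, 0.0, -1.0]]
force: [-0.6, 0.1, -2.1]
width: 0.009
[ 0.64866827 -0.04152414  0.35714013] [-0.59693121  0.14406645 -2.09569553] [-0.06297266  0.02782412 -0.02668077] 0.001330099620662488 20.4
panel 236 ((504.8229064941406, 339.6925354003906), (149.6531524658203, 6.277971267700195), 76.44011688232422)
meter 145 ((460.68646240234375, -338.99420166015625), (110.26023864746094, 21.505319595336914), 80.36461639404297)
pack top 152 [ 0.56719142 -0.05224249  0.0701286 ]
```

```bash
python3 -c "
from station import finish_job,status
finish_job(); s=status.read_state(); print(s['clock'],s['ee_pos'],s['force'],s['width'])"
```

```text
the job is handed in; nothing more can be done
the job is handed in; nothing more can be done
```

The job is handed in at about 20 s of the 51 s. The pack is home in its bay, and the lid is held upright at the hinge with its knuckles down between the box's.

- **Pack:** I took the black pack from the dock's far slot and left the blue look-alikes alone. I lowered it into the bay until it met the floor with a push of about 25 N. Its top then measured z ≈ 0.070 m against 0.071 m expected, and it sat within about 0.3 mm of the bay centre.
- **Lid:** I gripped it at the middle of its top edge with 80 N, outside face away from the box. I lowered it until it touched the half-round saddle at the expected height, within about 1 mm, then raised it about 0.5 mm to put the holes on the line. At the last check the arm was still and only the lid's own weight (about 2 N) showed on the wrist. My estimates are within 0.5 mm across the hinge and along it, with yaw at 12° matching the box.
- **Bystanders:** The panel and the meter stand where they were, and the panel and pack were re-measured at the end as well as the meter.

**What I could not confirm**
- The arm hid the hinge from the top camera, so the hole alignment rests on the wrist camera, the side camera and the contact with the saddle. The pin holes themselves were never seen lined up.
- The network's hinge point lay about 4 mm from the one I took from the depth data. I used the depth data, and the saddle contact agreed with it.
- The first side-camera reading suggested the lid leaned by about 1°. Later readings showed it upright within measurement noise.

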